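# Shift the bench winder from second to third gear

## Task

The bench winder's gear lever stands in the near left slot (second) of its H-shaped gate. With the fingertips or the outside of the fingers, push it forward (away from the robot) to neutral, across to the right, and fully forward into the far right slot (third). Never take the handle between the fingers, do not enter the first or fourth slot on the way, leave the things around it alone, and let go of the lever at the end.

Things in the scene. Friction and masses are not known exactly. Their poses are not given: they have to be found in the camera images.
- winder: Bench winder, fixed: grey gearbox 170 x 150 mm, 120 mm high to the top of its steel gate plate; motor on its far side (to 200 mm from the middle, top at 100 mm), black spool on its right (to 175 mm, top at 110 mm). Origin: middle of the gearbox at table height, below the gate's middle. +x away from the robot (forward), +y left, z up. The lever pivots on a ball 50 mm above the origin.
- gate (a point): Middle of the H gate, on top of the steel plate; axes as the winder's. Left and right lane: 17 mm either side, joined by a neutral channel 16 mm wide along y through the middle. Slots: first far left, second near left, third far right, fourth near right, marked with one to four dots. Two round-ended steel tongues 20 mm wide part the lanes: the lever crosses only in neutral.
- handle_mid (a point): Middle of the lever's handle, on its axis, 117.5 mm from the pivot, about 165 mm above the table. The handle is a black upright barrel, 30 mm across, 65 mm long; own z runs up along it. Below it a 10 mm steel shank goes down through the gate. In a slot this point is about 29 mm left or right and 32 mm near or far of the gate's middle.
- handle_top (a point): Centre of the handle's upper end, 150 mm from the pivot, 200 mm above the table when upright.
- across (a joint): Sideways lean of the lever, rad: 0 middle, positive to the right (winder -y), stops at -0.27 and 0.27. Left lane -0.27 to -0.22, right lane 0.22 to 0.27. Stiff: about 3.5 N at the middle of the handle moves it, and it stays where it is left.
- fore (a joint): Forward lean of the lever, rad: 0 neutral, positive away from the robot (winder +x), stops at -0.28 (home in second, fourth) and 0.28 (home in first, third). Starts at -0.28 to -0.14. Within 0.04 of 0 the lever crosses freely; the tongues' round ends guide it when a little off. Stiff: about 3.5 N at the handle's middle, stays where it is left.
- glue: Bystander: white glue bottle, 64 mm across, 162 mm high, standing left of the gearbox. Origin at the middle of its underside. To be left alone.
- offcut: Bystander: plywood offcut 60 x 40 x 36 mm lying right of the gearbox. Origin at the middle of its underside. To be left alone.
- reel: Bystander: small empty black reel, 64 mm across, 54 mm high, standing far right of the gearbox. Origin at the middle of its underside. To be left alone.

How it is judged:
By the outcome, as a careful person would: the job done as asked, in the order asked, and still so for the second after the job is handed in, with the robot touching nothing.
It also fails if it takes over 56 s, if anything falls off the work surface, if the arm or the gripper's body presses on something with over 40 N, if the wrist force passes 120 N, or if a joint passes its speed limit or range.

## Robot

A 6-joint arm with a two-finger parallel gripper is mounted at the origin on the work surface. World frame = base frame: x ahead of the robot, y to its left, z up, the work surface at z = 0. Lengths are in m, angles in rad, forces in N, time in s.
With the tool pointing down it reaches from about 0.35 to 0.975 m from the base axis. Payload 4.9 kg.
Tool frame: the origin (TCP) lies where the fingers leave the gripper's body, on its centre line; the fingertips stand 73 mm ahead of it and the grasp point (between the pads) lies 54 mm ahead of it; z points along the fingers, y is the direction in which the jaws open and shut (so a half turn about z gives the same grasp; the last joint's range is limited). The gripper opens to 85 mm and grips with 20 to 120 N. Pads are 22 mm wide; open, the fingers measure 114 mm over their backs; the gripper's body (76 mm by 85 mm) begins 54 mm behind the grasp point. The pads swing forward as they close: fully open they stand 13 mm farther back than shut.
Start: joints at [-1.377, 0.053, 1.613, -0, 1.476, -0.119], TCP at [0.192, -0.595, 0.304] pointing down, gripper open.
Joint ranges: [-3.01, 3.01], [-1.01, 2.22], [0.06, 2.58], [-1.02, 4.17], [0.09, 2.62], [-3.14, 3.14]. Speed limits (rad/s): [2.57, 2.57, 3.14, 3.14, 3.14, 3.14].

## Interface

Orientations are given as a rotation vector (axis times angle).
In Python, from station import monitor, vision, workorder gives the robot as it stands.
- The arm moves only by the tool arm_command, never from a script. Its argument "rows" is text: rows parted by semicolons, each of 6 numbers parted by spaces: the shift along the world's x, y, z in mm, then the turn, a rotation vector about the world's x, y, z in degrees. In form: tx ty tz wx wy wz; .... A call has 1 to 12 rows; each row is the pose to reach, as a shift and turn from the pose measured when the call began; what a row does not reach only later rows make up. A row lasts 1/8 s, in which the tool goes at most 62.5 mm and 10.7 degrees, less where a joint would pass 70% of its speed; a pose out of reach is approached as far as the arm can. A call with a gripper value outside its range is refused whole. "jaw" is the opening, from 0 (shut) to 1 (fully open), set as the call begins (left out, the last holds). The fingers move at their own pace and stop on an object; "squeeze" is the grip in N (left out, the last holds). Time passes only in rows, so rows that repeat a pose let the fingers close. It gives the time, the measured TCP pose, the force and the opening at its end, in the units of the state.
- monitor.get_obs(): the state, without advancing time (a new reading comes with each control period).
- vision.get_image(name): name is "scene" or "top" or "wrist"; returns a dict with "frame" (480x640x3 uint8, red, green, blue), "vfov" (degrees; the focal length in pixels is half the picture's height over the tangent of half this angle, whatever the lens; pixels are square), "cx", "cy" (the principal point, pixels), "R" (3x3) and "t" (3): a world point X has camera coordinates R X + t; the wrist camera has in their place "T_tool_cam" (4x4, takes a point from camera to tool coordinates, whose origin is the TCP and whose axes are the flange's). Camera axes: x right, y down, z forward; pixel columns grow to the right and rows downward; lengths in m; the calibration is good to about 2 mm. A picture is of the moment at which its call begins: read the wrist's pose just before it. There is no depth.
- workorder.finish_job(): hands the job in, once; it reports no verdict.
The state is a dict: "t": time; "q": joint angles; "dq": joint speeds; "effort": joint torques, N m; "tool_pos": TCP position; "tool_rot": TCP orientation; "contact_force": force on the tool from outside, world axes, zero at the start; "wrist_torque": the same for the moment, N m; "opening": finger opening in m.
Only numpy, scipy, OpenCV 4.12 (cv2) and the standard library are available. Lean on these libraries where they do the work, as an engineer would, in place of code of your own. Each camera call takes 0.05 s, during which the arm holds its last target. There are 200 camera calls.

## Working session

There is one attempt and no reset: what is moved stays moved. The work goes in short steps, Python scripts to look and compute and a tool call to move; the robot and the scene stay as the last step left them, time stands still between calls to the robot, and variables do not carry over. Pictures are saved under pics/ and viewed, about 8 in all and at most 12, crops included, and the job is handed in when it is done.

Besides the shell and the picture viewer there is one more tool, called as a command line: name --argument value ..., lists and objects as JSON in quotes. arm_command: Moves the arm, as the interface text tells. Its arguments: {"type":"object","properties":{"rows":{"type":"string"},"jaw":{"type":"number"},"squeeze":{"type":"number"}},"required":["rows"]}

```bash
mkdir -p pics; cat > h.py <<'E'
import sys; sys.path.insert(0,'.')
from station import monitor, vision, workorder
import numpy as np, cv2, pickle
def snap(name,tag):
    o=monitor.get_obs(); im=vision.get_image(name)
    cv2.imwrite(f'pics/{tag}.png',im['frame'][:,:,::-1]); im['obs']=o
    pickle.dump(im,open(f'pics/{tag}.pkl','wb')); return im
def cam(im):
    f=240/np.tan(np.radians(im['vfov'])/2)
    return f,np.array(im['R']),np.array(im['t'])
def ray(im,u,v):
    f,R,t=cam(im); d=R.T@np.array([(u-im['cx'])/f,(v-im['cy'])/f,1]); return -R.T@t,d
def atz(im,u,v,z):
    c,d=ray(im,u,v); return c+d*(z-c[2])/d[2]
def proj(im,X):
    f,R,t=cam(im); p=R@np.array(X)+t; return f*p[0]/p[2]+im['cx'],f*p[1]/p[2]+im['cy']
def tri(a,ua,b,ub):
    c1,d1=ray(a,*ua); c2,d2=ray(b,*ub)
    s=np.linalg.lstsq(np.c_[d1,-d2],c2-c1,rcond=None)[0]
    p,q=c1+s[0]*d1,c2+s[1]*d2; return (p+q)/2,np.linalg.norm(p-q)
def load(tag): return pickle.load(open(f'pics/{tag}.pkl','rb'))
E
python3 - <<'E'
from h import *
for n in('scene','top'):
    im=snap(n,n+'0'); f,R,t=cam(im); print(n,f,-R.T@t)
o=monitor.get_obs(); print(o['t'],o['tool_pos'],o['tool_rot'],o['contact_force'],o['opening'])
E
```

```text
scene 585.0231824901992 [ 1.18285706 -0.47901176  0.98457894]
top 515.4116936031933 [ 0.39722213 -0.01441546  1.16639187]
0.1 [ 0.19224544 -0.59424254  0.3027478 ] [-3.10135009e+00 -4.89060923e-01  1.51956653e-04] [-1.03811239 -0.97903837 -0.35143793] 0.08558812531221634
```

View pics/scene0.png

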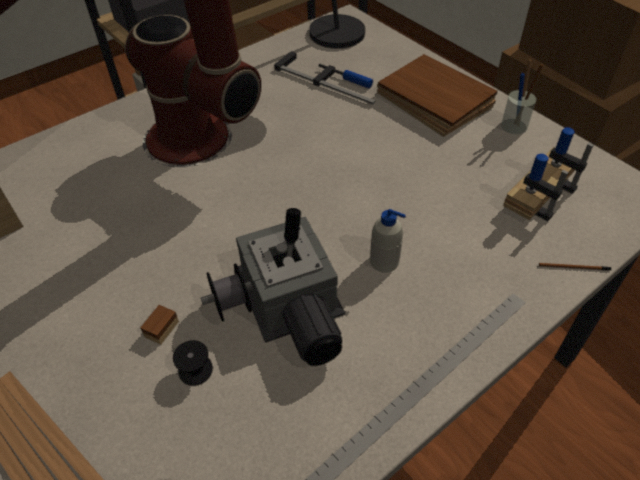

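View pics/top0.png

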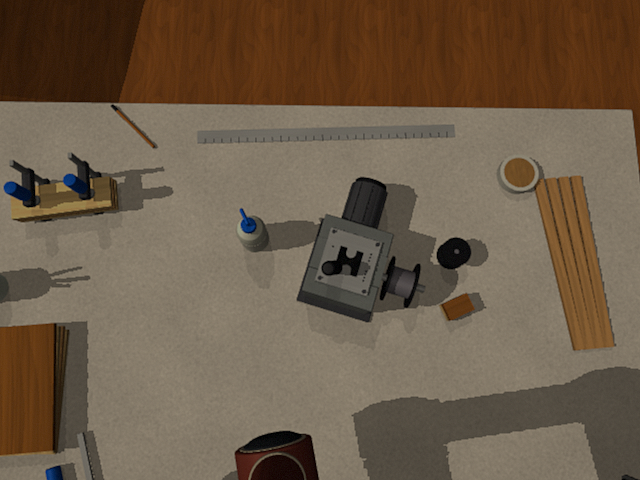

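The scene view shows the winder at about (285,265) with its handle at (292,225). In the top view the gate is at about (350,262) and the handle at (332,267), glue at (252,232), reel at (454,252), offcut at (458,306). I'll enlarge both.

```bash
python3 - <<'E'
from h import *
a=cv2.imread('pics/top0.png')[200:330,290:420]; b=cv2.imread('pics/scene0.png')[195:325,225:355]
r=lambda x:cv2.resize(x,(0,0),fx=3,fy=3,interpolation=cv2.INTER_CUBIC)
cv2.imwrite('pics/c0.png',cv2.convertScaleAbs(np.hstack([r(a),r(b)]),alpha=1.6,beta=15))
E
```

```text
(no output)
```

View pics/c0.png

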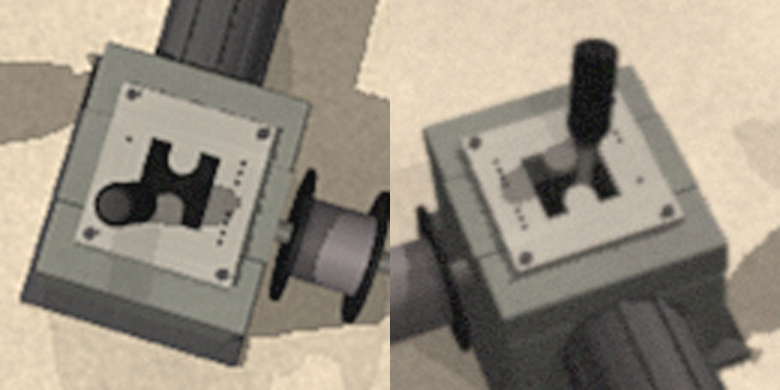

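Top crop: plate screws at (133,93), (264,132), (90,233), (222,274); handle top at (115,204). Scene crop: handle top at (597,48), screws at (475,143), (667,211), (525,258).

```bash
python3 - <<'E'
from h import *
a,b=load('top0'),load('scene0')
T=lambda u,v:(290+u/3-.33,200+v/3-.33)
S=lambda u,v:(225+(u-390)/3-.33,195+v/3-.33)
P=[atz(a,*T(*p),.12) for p in [(133,93),(264,132),(90,233),(222,274)]]
g=np.mean(P,0); fwd=(P[0]+P[1]-P[2]-P[3]); yaw=np.arctan2(fwd[1],fwd[0]); l=P[0]+P[2]-P[1]-P[3]
print('top gate',g,np.degrees(yaw),np.degrees(np.arctan2(-l[0],l[1])),np.linalg.norm(fwd)/2,np.linalg.norm(l)/2)
Q=[atz(b,*S(*p),.12) for p in [(475,143),(667,211),(525,258)]]
print('scene',Q[0],Q[1],Q[2],'mid',(Q[0]+Q[1])/2)   # diag corners
h,e=tri(a,T(115,204),b,S(597,48)); print('handletop',h,e)
c,s=np.cos(yaw),np.sin(yaw); R=np.array([[c,-s],[s,c]]);rel=R.T@(h[:2]-g[:2])
print('rel',rel,'exp',.15*np.sin(.25), 'reach',np.hypot(*g[:2]))
for n,p,z in(('glue',(252,232),.12),('reel',(454,252),.054),('offcut',(458,306),.036)):
    w=atz(a,*p,z);print(n,w,R.T@(w[:2]-g[:2]))
E
```

```text
top gate [ 0.57044326 -0.09393499  0.12      ] -16.758063227726414 -16.619902393657995 0.10268653140947435 0.09413653458339852
scene [ 0.50901066 -0.1273265   0.12      ] [ 0.63278938 -0.06642376  0.12      ] [ 0.60587859 -0.15658425  0.12      ] mid [ 0.57090002 -0.09687513  0.12      ]
handletop [ 0.54462901 -0.04957545  0.1860635 ] 0.001619786684788004
rel [-0.03750817  0.03503257] exp 0.03711059388817844 reach 0.578125676907479
glue [0.62831682 0.10683689 0.12      ] [-0.00247305  0.20893199]
reel [ 0.60247873 -0.33086334  0.054     ] [ 0.09898874 -0.21762937]
offcut [ 0.48544815 -0.33968033  0.036     ] [-0.01052943 -0.25981546]
```

Gate at about (0.571, -0.095), yaw -16.7°; the handle top fits second (rel -37, +35, z 0.186 against about 0.19 expected). Next I shut the gripper and move behind the handle, tool x along the winder's forward axis.

arm_command --rows "307 555 0 0 0 -34.6;307 555 0 0 0 -34.6;307 555 0 0 0 -34.6;307 555 0 0 0 -34.6;307 555 0 0 0 -34.6;307 555 0 0 0 -34.6;307 555 0 0 0 -34.6;307 555 0 0 0 -34.6;307 555 0 0 0 -34.6;307 555 0 0 0 -34.6;307 555 0 0 0 -34.6;307 555 0 0 0 -34.6" --jaw 0

```text
t: 1.6
tool_pos: [0.4991, -0.0389, 0.3022]
tool_rot: [-3.107, 0.453, 0.001]
contact_force: [-0.6, 0.1, -0.4]
opening: -0.0
```

arm_command --rows "0 0 -72 0 0 0;0 0 -72 0 0 0;0 0 -72 0 0 0;0 0 -72 0 0 0"

```text
t: 2.1
tool_pos: [0.5001, -0.0398, 0.2328]
tool_rot: [-3.108, 0.455, -0.005]
contact_force: [-0.0, 0.6, 0.2]
opening: 0.0
```

```bash
cat >> h.py <<'E'
G=np.array([.5707,-.0955]); YAW=np.radians(-16.7)
RW=np.array([[np.cos(YAW),-np.sin(YAW)],[np.sin(YAW),np.cos(YAW)]])
def rel(p): return np.round(1000*RW.T@(np.array(p)[:2]-G),1)
E
python3 - <<'E'
from h import *
snap('wrist','w1'); snap('scene','s1'); print(rel(monitor.get_obs()['tool_pos']))
w=cv2.imread('pics/w1.png'); s=cv2.imread('pics/s1.png')[130:310,200:400]
s=cv2.resize(s,(400,360),interpolation=cv2.INTER_CUBIC); w=cv2.resize(w,(400,300)); w=cv2.copyMakeBorder(w,0,60,0,0,0)
cv2.imwrite('pics/c1.png',cv2.convertScaleAbs(np.hstack([w,s]),alpha=1.6,beta=15))
E
```

```text
[-83.7  33.4]
```

View pics/c1.png

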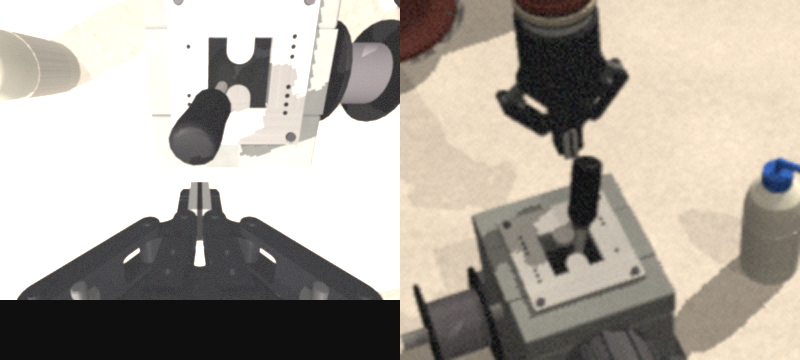

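The wrist view (left half) shows the shut fingers at (200,200), square to the gate, with the handle ahead at (195,150) in the near left slot. The knuckles spread wide along the jaw axis, so I'll push only with the flat sides, in small steps.

arm_command --rows "5 -1.5 0 0 0 0;10 -3 0 0 0 0;14 -4 0 0 0 0;19 -6 0 0 0 0;24 -7 0 0 0 0;29 -9 0 0 0 0;33 -10 0 0 0 0;38 -11.5 0 0 0 0;43 -13 0 0 0 0;48 -14.5 0 0 0 0;48 -14.5 0 0 0 0"

```text
t: 3.58
tool_pos: [0.5485, -0.0541, 0.2325]
tool_rot: [-3.108, 0.454, -0.005]
contact_force: [-1.4, 1.1, 1.0]
opening: -0.0003
```

```bash
cat >> h.py <<'E'
def model(im,ac,fo,u=None):
    # handle end points for the given leans: axis ~ (tan fo, -tan ac, 1)
    d=np.array([np.tan(fo),-np.tan(ac),1]); d/=np.linalg.norm(d)
    out=[]
    for L in(.085,.15):
        p=d*L; xy=G+RW@p[:2]; out.append(np.round(proj(im,[*xy,.05+p[2]]),1))
    return out
def views(tag,names=('wrist','scene','top')):
    ims=[]
    for n,(r0,r1,c0,c1) in dict(wrist=(0,480,0,640),scene=(160,310,200,350),top=(190,340,280,430)).items():
        if n not in names: continue
        x=snap(n,tag+n[0])['frame'][r0:r1,c0:c1,::-1]
        x=cv2.resize(x,(0,0),fx=.5 if n=='wrist' else 2.6,fy=.5 if n=='wrist' else 2.6,interpolation=cv2.INTER_CUBIC)
        ims.append(cv2.convertScaleAbs(cv2.copyMakeBorder(x,0,390-x.shape[0],0,0,0),alpha=1.5,beta=15))
    ims=np.hstack(ims); cv2.imwrite(f'pics/{tag}.png',ims[:,:800]if ims.shape[1]>800 else ims)
    o=monitor.get_obs(); print(rel(o['tool_pos']),o['tool_pos'][2],o['contact_force'],ims.shape)
E
python3 - <<'E'
from h import *
views('p1',('wrist','scene'))
E
```

```text
[-33.4  33.2] 0.23245123124907738 [-0.69542008  1.51593902  0.40232926] (390, 710, 3)
```

View pics/p1.png

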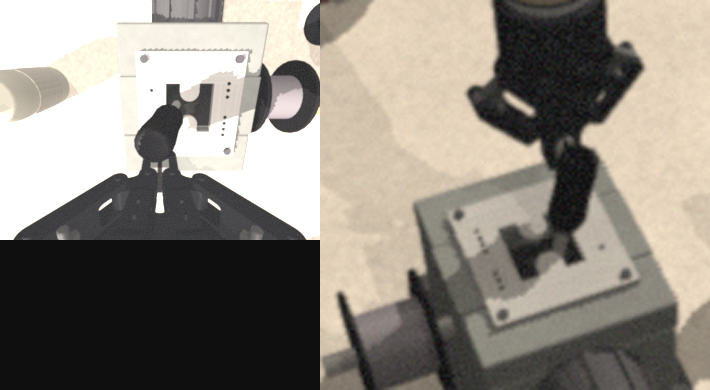

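Both views show the fingers touching the handle: its top is at (157,147) in the wrist half, and at about (580,150) in the scene crop with its bottom at (563,230). I'll compare this with the lever model.

```bash
cat >> h.py <<'E'
from scipy.spatial.transform import Rotation as Ro
def wr(im):
    A=np.eye(4); A[:3,:3]=Ro.from_rotvec(im['obs']['tool_rot']).as_matrix(); A[:3,3]=im['obs']['tool_pos']
    B=np.linalg.inv(A@np.array(im['T_tool_cam'])); im['R'],im['t']=B[:3,:3],B[:3,3]; return im
E
python3 - <<'E'
from h import *
w,s=wr(load('p1w')),load('p1s')
for fo in(-.15,-.1,-.05,0,.05):
    sm=model(s,-.245,fo); wm=model(w,-.245,fo)
    print(fo,[tuple(np.round(((p-[200,160])*2.6+[320,0]),0)) for p in sm],[tuple(np.round(p/2)) for p in wm])
print([np.round(np.array(proj(w,[*(G+RW@np.array(q)),.12]))/2) for q in[(0.051,.047),(.051,-.047),(-.051,-.047)]])
E
```

```text
-0.15 [(np.float64(560.0), np.float64(212.0)), (np.float64(571.0), np.float64(139.0))] [(np.float64(171.0), np.float64(121.0)), (np.float64(155.0), np.float64(163.0))]
-0.1 [(np.float64(562.0), np.float64(215.0)), (np.float64(575.0), np.float64(145.0))] [(np.float64(171.0), np.float64(117.0)), (np.float64(154.0), np.float64(154.0))]
-0.05 [(np.float64(564.0), np.float64(219.0)), (np.float64(579.0), np.float64(152.0))] [(np.float64(171.0), np.float64(114.0)), (np.float64(154.0), np.float64(145.0))]
0 [(np.float64(566.0), np.float64(223.0)), (np.float64(583.0), np.float64(158.0))] [(np.float64(171.0), np.float64(110.0)), (np.float64(154.0), np.float64(136.0))]
0.05 [(np.float64(568.0), np.float64(227.0)), (np.float64(586.0), np.float64(165.0))] [(np.float64(171.0), np.float64(106.0)), (np.float64(154.0), np.float64(126.0))]
[array([145.,  57.]), array([240.,  57.]), array([227., 149.])]
```

The model fits: fore is about -0.055, which agrees with an 11 mm finger half-width. Neutral should then be at TCP rel x of about -26, so 7 mm further.

arm_command --rows "2 -0.6 0 0 0 0;4 -1.2 0 0 0 0;5.5 -1.6 0 0 0 0;6.7 -2 0 0 0 0;6.7 -2 0 0 0 0"

```text
t: 4.3
tool_pos: [0.555, -0.0561, 0.2324]
tool_rot: [-3.108, 0.454, -0.005]
contact_force: [-2.8, 1.3, 2.9]
opening: 0.0001
```

arm_command --rows "-15 4.5 0 0 0 0;-30 9 0 0 0 0;-40 12 0 0 0 0;-40 12 0 0 0 0"

```text
t: 4.8
tool_pos: [0.5143, -0.044, 0.2323]
tool_rot: [-3.108, 0.454, -0.006]
contact_force: [0.6, 0.8, -0.5]
opening: 0.0002
```

```bash
python3 - <<'E'
from h import *
views('p2',('wrist','scene')); w,s=wr(load('p2w')),load('p2s')
for fo in(-.1,-.05,0,.05,.1):
    print(fo,[np.round(((p-[200,160])*2.6+[320,0])).tolist() for p in model(s,-.245,fo)],[np.round(p/2).tolist() for p in model(w,-.245,fo)])
E
```

```text
[-68.   33.2] 0.2326029549100926 [0.35052974 0.78634502 0.51085894] (390, 710, 3)
-0.1 [[562.0, 215.0], [575.0, 145.0]] [[172.0, 82.0], [154.0, 105.0]]
-0.05 [[564.0, 219.0], [579.0, 152.0]] [[172.0, 78.0], [153.0, 94.0]]
0 [[566.0, 223.0], [583.0, 158.0]] [[172.0, 74.0], [153.0, 82.0]]
0.05 [[568.0, 227.0], [586.0, 165.0]] [[172.0, 69.0], [153.0, 70.0]]
0.1 [[570.0, 231.0], [590.0, 173.0]] [[172.0, 65.0], [153.0, 57.0]]
```

View pics/p2.png

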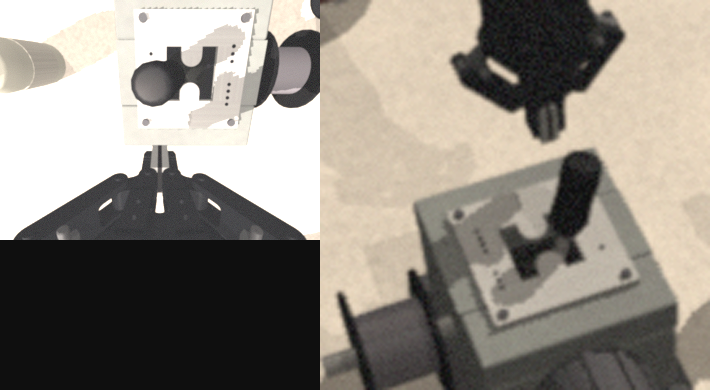

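The wrist half shows the handle top at (154,83), so fore is about 0: neutral. Next I go round to the left side, turning the tool 90°.

```bash
python3 -c "
from h import *
print(monitor.get_obs()['q'])"
```

```text
[-2.29932235e-01 -1.55908188e-01  1.93495305e+00  8.71922690e-04
  1.35834510e+00  1.63092533e+00]
```

arm_command --rows "8 27 0 0 0 10;16 53 0 0 0 20;16 53 0 0 0 30;16 53 0 0 0 40;16 53 0 0 0 50;16 53 0 0 0 60;16 53 0 0 0 70;16 53 0 0 0 80;32 48 0 0 0 90;48 43 0 0 0 90;81 33 0 0 0 90;81 33 0 0 0 90"

```text
t: 6.4
tool_pos: [0.5977, -0.012, 0.2325]
tool_rot: [-2.518, -1.874, -0.005]
contact_force: [-0.3, 0.8, -0.1]
opening: 0.0001
```

```bash
python3 -c "
from h import *
o=monitor.get_obs();print(rel(o['tool_pos']),o['tool_pos'],o['q'][5],o['contact_force'])
R=Ro.from_rotvec(o['tool_rot']).as_matrix();print(np.degrees(np.arctan2(R[1,0],R[0,0])),R[:,2])"
```

```text
[ 1.9 87.8] [ 0.59772359 -0.01195403  0.23250794] 0.14432934063674163 [-0.28441071  0.84660487 -0.0899267 ]
73.32080798481685 [ 5.69108381e-04  4.08370259e-03 -9.99991500e-01]
```

arm_command --rows "-4 -7 0 0 0 0;-6.5 -15 0 0 0 0;-8.5 -22.5 0 0 0 0;-10.5 -28 0 0 0 0;-12 -33 0 0 0 0;-13.5 -38 0 0 0 0;-14.5 -42.5 0 0 0 0;-16 -47.5 0 0 0 0;-17.5 -52 0 0 0 0;-19 -57 0 0 0 0;-19 -57 0 0 0 0"

```text
t: 7.78
tool_pos: [0.5786, -0.0695, 0.2325]
tool_rot: [-2.518, -1.874, -0.004]
contact_force: [0.1, 1.7, 1.8]
opening: -0.0002
```

arm_command --rows "-1.5 -5 0 0 0 0;-3 -10 0 0 0 0;-4.5 -15 0 0 0 0;-6 -20 0 0 0 0;-7 -23 0 0 0 0;-7.8 -26 0 0 0 0;-7.8 -26 0 0 0 0"

```text
t: 8.65
tool_pos: [0.5706, -0.0958, 0.2322]
tool_rot: [-2.519, -1.873, -0.003]
contact_force: [0.3, 2.2, 2.4]
opening: 0.0002
```

```bash
python3 - <<'E'
from h import *
views('p3',('scene','top')); w,s=load('p3t'),load('p3s')
for ac,fo in((.245,-.05),(.245,0),(.245,.05),(.2,0),(.1,0)):
    print(ac,fo,[np.round(((p-[200,160])*2.6)).tolist() for p in model(s,ac,fo)],[np.round((p-[280,190])*2.6+[390,0]).tolist() for p in model(w,ac,fo)])
E
```

```text
[-0.  -0.2] 0.23223404720877652 [0.54076398 1.99773101 1.63421115] (390, 780, 3)
0.245 -0.05 [[191.0, 236.0], [161.0, 181.0]] [[596.0, 193.0], [623.0, 190.0]]
0.245 0 [[193.0, 239.0], [165.0, 188.0]] [[597.0, 188.0], [626.0, 181.0]]
0.245 0.05 [[195.0, 244.0], [168.0, 196.0]] [[599.0, 183.0], [629.0, 171.0]]
0.2 0 [[198.0, 237.0], [173.0, 184.0]] [[593.0, 186.0], [618.0, 178.0]]
0.1 0 [[209.0, 233.0], [193.0, 176.0]] [[583.0, 183.0], [599.0, 171.0]]
```

View pics/p3.png

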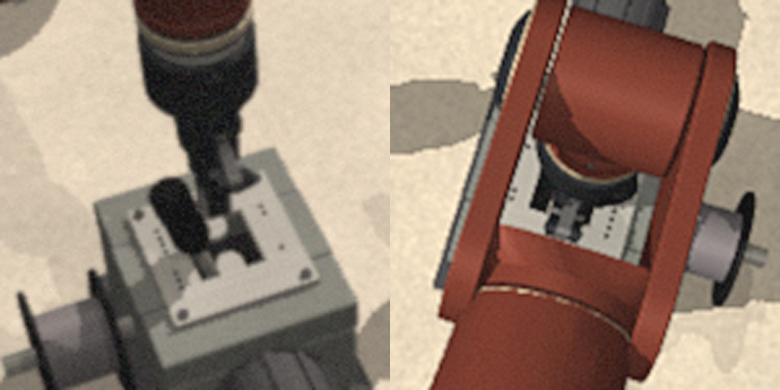

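The scene crop shows the handle top at (168,186) and bottom at (196,245). That matches the model at across ≈ 0.24, fore ≈ 0. I back off left, go round to the near side and turn back.

arm_command --rows "3 10 0 0 0 0;6 21 0 0 0 0;-25 30 0 0 0 0;-75 45 0 0 0 -5;-75 45 0 0 0 -15;-75 45 0 0 0 -25;-78 35 0 0 0 -35;-80 25 0 0 0 -45;-83 15 0 0 0 -55;-87 5 0 0 0 -65;-90 -5 0 0 0 -75;-90 -5 0 0 0 -85"

```text
t: 10.25
tool_pos: [0.4805, -0.1006, 0.232]
tool_rot: [-3.124, 0.33, -0.004]
contact_force: [-0.9, -0.4, -1.1]
opening: -0.0002
```

arm_command --rows "0 0 0 0 0 -5;0 0 0 0 0 -5;0 0 0 0 0 -5"

```text
t: 10.62
tool_pos: [0.4805, -0.1003, 0.2319]
tool_rot: [-3.107, 0.463, -0.004]
contact_force: [-0.0, 0.4, -0.5]
opening: -0.0
```

```bash
python3 -c "
from h import *
o=monitor.get_obs();print(rel(o['tool_pos']),o['tool_pos'],o['q'][5],o['contact_force'])
R=Ro.from_rotvec(o['tool_rot']).as_matrix();print(np.degrees(np.arctan2(R[1,0],R[0,0])),R[:,2])"
```

```text
[-85.  -30.5] [ 0.48052994 -0.10031727  0.23189858] 1.5086711754341406 [-0.04192692  0.41183318 -0.4524673 ]
-16.94939650983849 [ 2.48043369e-03 -2.44191950e-04 -9.99996894e-01]
```

arm_command --rows "15 -4.5 0 0 0 0;30 -9 0 0 0 0;43 -13 0 0 0 0;52 -15.5 0 0 0 0;56.5 -17 0 0 0 0;61 -18 0 0 0 0;65 -19.5 0 0 0 0;69 -20.5 0 0 0 0;73 -22 0 0 0 0;76.5 -23 0 0 0 0;80 -24 0 0 0 0;80 -24 0 0 0 0"

```text
t: 12.12
tool_pos: [0.5608, -0.1244, 0.2318]
tool_rot: [-3.107, 0.463, -0.004]
contact_force: [-1.4, 0.2, 2.0]
opening: -0.0001
```

arm_command --rows "1.5 -0.4 0 0 0 0;3 -0.9 0 0 0 0;4.5 -1.3 0 0 0 0;4.5 -1.3 0 0 0 0"

```text
t: 12.62
tool_pos: [0.5653, -0.1256, 0.2314]
tool_rot: [-3.107, 0.463, -0.004]
contact_force: [-1.7, 0.6, 2.2]
opening: -0.0003
```

arm_command --rows "1 -0.3 0 0 0 0;2 -0.6 0 0 0 0;2 -0.6 0 0 0 0"

```text
t: 13.0
tool_pos: [0.5672, -0.1262, 0.2313]
tool_rot: [-3.107, 0.463, -0.003]
contact_force: [-2.4, 1.0, 1.6]
opening: -0.0001
```

arm_command --rows "1 -0.3 0 0 0 0;1.5 -0.4 0 0 0 0;1.5 -0.4 0 0 0 0"

```text
t: 13.38
tool_pos: [0.5687, -0.1265, 0.2311]
tool_rot: [-3.107, 0.463, -0.003]
contact_force: [-2.3, 0.8, 0.7]
opening: 0.0004
```

```bash
python3 - <<'E'
from h import *
views('p4',('wrist','scene')); w,s=wr(load('p4w')),load('p4s')
for fo in(.1,.2,.24,.28):
    print(fo,[np.round(((p-[200,160])*2.6+[320,0])).tolist() for p in model(s,.245,fo)],[np.round(p/2).tolist() for p in model(w,.245,fo)])
E
```

```text
[  7.  -30.3] 0.23112882100026336 [-2.41363015  1.37528804  0.4977938 ] (390, 710, 3)
0.1 [[517.0, 248.0], [492.0, 203.0]] [[150.0, 139.0], [167.0, 169.0]]
0.2 [[521.0, 257.0], [499.0, 220.0]] [[149.0, 131.0], [166.0, 150.0]]
0.24 [[523.0, 261.0], [503.0, 227.0]] [[149.0, 128.0], [166.0, 141.0]]
0.28 [[525.0, 264.0], [506.0, 234.0]] [[149.0, 125.0], [165.0, 133.0]]
```

View pics/p4.png

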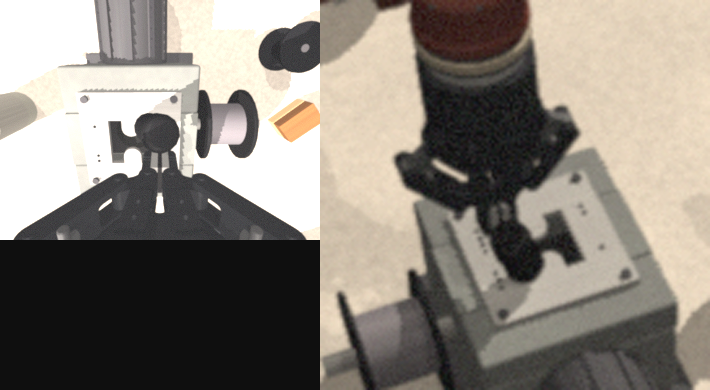

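The wrist half shows the handle top at (163,133), which puts fore at about 0.27, in third. I'll feel for the stop in 1 mm steps.

arm_command --rows "1 -0.3 0 0 0 0;1.5 -0.4 0 0 0 0;1.5 -0.4 0 0 0 0"

```text
t: 13.85
tool_pos: [0.57, -0.1268, 0.231]
tool_rot: [-3.107, 0.463, -0.001]
contact_force: [-4.8, 1.8, 1.5]
opening: -0.0001
```

arm_command --rows "1 -0.3 0 0 0 0;1.5 -0.4 0 0 0 0;1.5 -0.4 0 0 0 0"

```text
t: 14.22
tool_pos: [0.5711, -0.1271, 0.2307]
tool_rot: [-3.106, 0.463, 0.001]
contact_force: [-7.1, 1.6, 1.1]
opening: 0.0001
```

Force is climbing and the TCP now lags the command, as expected at the stop. One more nudge to confirm.

arm_command --rows "1.5 -0.4 0 0 0 0;2.5 -0.7 0 0 0 0;2.5 -0.7 0 0 0 0"

```text
t: 14.6
tool_pos: [0.5727, -0.1276, 0.2304]
tool_rot: [-3.106, 0.462, 0.007]
contact_force: [-8.2, 2.8, 2.6]
opening: -0.0001
```

arm_command --rows "-15 4.5 0 0 0 0;-35 10.5 0 0 0 0;-60 18 0 0 0 0;-60 18 0 0 0 0"

```text
t: 15.1
tool_pos: [0.5128, -0.1096, 0.2309]
tool_rot: [-3.107, 0.463, 0.002]
contact_force: [0.4, -0.3, -0.1]
opening: -0.0
```

```bash
python3 - <<'E'
from h import *
views('p5',('wrist','scene')); w,s=wr(load('p5w')),load('p5s')
for fo in(.2,.24,.28,.3):
    print(fo,[np.round(((p-[200,160])*2.6+[320,0])).tolist() for p in model(s,.245,fo)],[np.round(p/2).tolist() for p in model(w,.245,fo)])
E
```

```text
[-50.4 -30.2] 0.2311831995818843 [ 0.84107126  0.58384873 -0.02590192] (390, 710, 3)
0.2 [[521.0, 257.0], [499.0, 220.0]] [[148.0, 74.0], [167.0, 62.0]]
0.24 [[523.0, 261.0], [503.0, 227.0]] [[148.0, 71.0], [167.0, 51.0]]
0.28 [[525.0, 264.0], [506.0, 234.0]] [[147.0, 67.0], [166.0, 41.0]]
0.3 [[526.0, 266.0], [508.0, 237.0]] [[147.0, 65.0], [166.0, 36.0]]
```

View pics/p5.png

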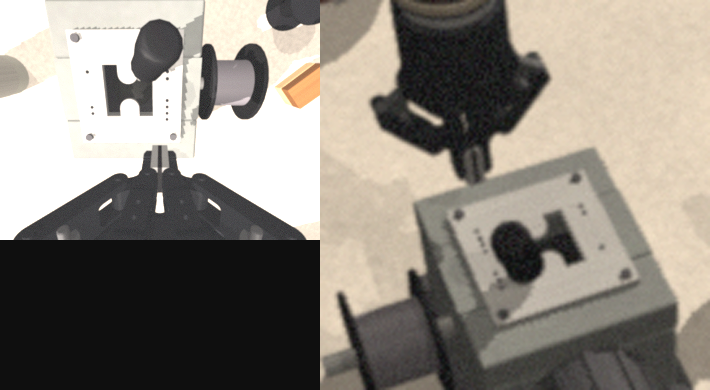

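The lever stands in the far right slot, handle top at about (161,40) in the wrist half, matching fore ≈ 0.28. I retreat up and hand in.

arm_command --rows "-20 6 20 0 0 0;-30 9 60 0 0 0;-30 9 80 0 0 0;-30 9 80 0 0 0;-30 9 80 0 0 0"

```text
t: 15.82
tool_pos: [0.4838, -0.1011, 0.3097]
tool_rot: [-3.106, 0.463, 0.005]
contact_force: [0.0, 0.5, 0.4]
opening: -0.0004
```

```bash
python3 -c "
from h import *
o=monitor.get_obs();print(o['t'],o['tool_pos'],o['contact_force'])
print(workorder.finish_job())"
```

```text
15.825 [ 0.48380737 -0.10106108  0.30968506] [0.039467   0.52419546 0.4138585 ]
the job is handed in; nothing more can be done
None
```

The lever is in third (far right slot), and I handed the job in at about 15.8 s. I kept the gripper shut throughout and pushed only with the flat sides of the fingers: forward to neutral, across to the right, then fully forward.

**Last checks:**
- **Lever position:** after I backed off, the wrist picture put it at fore ≈ 0.28 in the right lane. I set across to about 0.24 in neutral and did not measure it again.
- **Neutral:** before crossing, the lever stood at fore ≈ 0, so it did not go into first. It crossed at fore ≈ 0 and went straight forward, so it did not enter fourth.
- **Forces:** about 9 N at most, felt while pushing against what I took for the stop.
- **At hand-in:** the gripper was clear above the winder, with forces near zero. I saw no contact with the glue, offcut or reel, but did not measure their positions again.

**One disagreement:** I expected the stop at about 5 mm of tool travel past the gate's middle. The force only began to rise at about 8 mm, and I pushed on to about 11 mm. I put this down to give in the fingers and calibration error, since the picture afterwards agreed with the lever being home.

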